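Exchange the hemmed-in jar in the reagent rack

ROBOT

A 6-joint arm with a two-finger parallel gripper is mounted at the origin on a cart in front of the work surface, level with it; the furniture and walls round the work are solid. World frame = base frame: x ahead of the robot, y to its left, z up, the work surface at z = 0. Lengths are in m, angles in rad, forces in N, time in s.
With the tool pointing down it reaches from about 0.375 to 0.975 m from the base axis. Payload 3.8 kg.
Tool frame: the origin (TCP) lies midway between the tips of the shut fingers; the grasp point (between the pads) lies 19 mm behind it; z points along the fingers, y is the line along which they close (so a half turn about z gives the same grasp; the last joint's range is limited). The gripper opens to 85 mm and grips with 20 to 120 N. Pads are 22 mm wide; open, the fingers measure 114 mm over their backs; the gripper's body (76 mm by 85 mm) begins 54 mm behind the grasp point. The pads swing forward as they close: fully open they stand 13 mm farther back than shut.
Start: joints at [1.277, 0.264, 1.604, -0, 1.274, -0.037], TCP at [0.171, 0.653, 0.231] pointing down, gripper open.
Joint ranges: [-2.63, 2.63], [-0.94, 2.18], [0.31, 2.57], [-1.31, 4.45], [0, 2.66], [-2.55, 2.55]. Speed limits (rad/s): [2.57, 2.57, 3.14, 3.14, 3.14, 3.14].

INTERFACE

Orientations are given as a rotation vector (axis times angle).
In Python, from workcell import sensors, viewer, job gives the robot as it stands.
- The arm moves only by the shell command python3 -m inch 'ROWS' [FORCE]. ROWS is JSON, one flat list of numbers, 7 for each row, row after row: the shift along the tool's x, y, z in mm, then the turn, a rotation vector about the tool's x, y, z in degrees, then the finger opening in mm, from 0 to 85.4. A call has exactly 8 rows; each row shifts and turns the commanded pose from where the row before left it, along the tool's axes as they then stand; what a row does not reach is not made up. A row lasts 1/10 s, in which the tool goes at most 50 mm and 8.59 degrees, less where a joint would pass 70% of its speed; a pose out of reach is approached as far as the arm can. A call is refused whole if a number of a shift passes 50 or a number of a turn 8.59, either way. A call with a gripper value outside its range is refused whole. The fingers move at their own pace and stop on an object; FORCE is the grip in N (left out, the last holds). Time passes only in rows, so rows that do not move let the fingers close, or fill a call up. It gives the time, the measured TCP pose, the force, the opening and the grip force at its end, in the units of the state.
- sensors.read_state(): the state, without advancing time (a new reading comes with each control period).
- viewer.read_camera(name): name is "side" or "top" or "wrist"; returns the picture (480x640x3 uint8, red, green, blue); there is no depth.
- viewer.camera_params(name): a dict with "K" (3x3 intrinsics, pixels), "k1" (the pictures are not rectified: a ray, as slopes to the right and down, at radius r is drawn at 1 + k1 r^2 times it, then the intrinsics apply), "world_to_cam" (4x4, takes a point from world to camera coordinates). Camera axes: x right, y down, z forward; pixel columns grow to the right and rows downward; lengths in m; the calibration is good to about 2 mm. A picture is of the moment at which its call begins: read the wrist's pose just before it. camera_params takes no time and is no camera call; for the wrist camera it gives the pose at the moment of the call.
- job.finish_job(): hands the job in; it is judged then, once.
The state is a dict: "time": time; "q": joint angles; "joint_vel": joint speeds; "joint_torque": joint torques, N m; "tool_pos": TCP position; "tcp_rot": TCP orientation; "wrist_force": force on the tool from outside, world axes, zero at the start; "torque": the same for the moment, N m; "width": opening from 0.0 (shut) to 1.0 (fully open); "grip_force": force on a finger pad.
Only numpy, scipy, OpenCV 4.12 (cv2) and the standard library are available. Lean on these libraries where they do the work, as an engineer would, in place of code of your own. Each camera call takes 0.05 s, during which the arm holds its last target. There are 200 camera calls.

TASK

The low jar in the reagent rack is used up and is too tightly hemmed in by the taller bottles on either side of it to be taken hold of: first stand those two bottles together in the white spill tray, then put the used jar in the middle of the scale's round pan to be weighed back. After that stand the fresh jar from the small shallow tray in the emptied rack place, and finally put the two bottles back, each in the rack place it came from. Keep everything upright; at the end the third bottle too must stand in its own place.

Things in the scene. Friction and masses are not known exactly. Their poses are not given: they have to be found in the camera images.
- rack: grey metal reagent rack, fixed, 82 mm deep (x), 280 long (y); origin: centre of underside. 4 places in a row at x = 0, y = -102, -34, 34, 102 mm, floor 3 mm up. 3 mm dividers between them, 16.5 mm high. 7 mm steel rods along front and back (x = -36.5, 36.5), top 49.5 mm up, 66 mm clear between them; end plates 56 mm high. Bottles and jar go in and out from above
- jar_used: low screw-cap jar, white body with paper label and black lid, 56 mm across, 45 mm high, about 0.12 kg; origin at the centre of its underside, z up. The used one: stands at the start in one of the two inner places of the rack (y = -34 or +34 mm) with a taller bottle on each side
- jar_fresh: low screw-cap jar, white body with paper label and black lid, 56 mm across, 45 mm high, about 0.12 kg; origin at the centre of its underside, z up. The fresh one, of the same look: stands at the start alone in the small shallow orange tray (70 by 100 mm, walls 18 mm high, floor 2 mm, fixed) that lies in front of the rack
- bottle_large: large brown screw-cap bottle, 58 mm across, 125 mm high to the top of the cap; straight body up to 106 mm above the underside, above it the 34 mm wide cap; origin at the centre of its underside, z up. It stands in one of the rack's four places, any but the jar's
- bottle_small: small brown screw-cap bottle, 48 mm across, 100 mm high to the top of the cap; straight body up to 85 mm above the underside, above it the 30 mm wide cap; origin at the centre of its underside, z up. It stands in one of the rack's four places, any but the jar's
- bottle_white: white plastic screw-cap bottle with green cap, 52 mm across, 110 mm high to the top of the cap; straight body up to 94 mm above the underside, above it the 31 mm wide cap; origin at the centre of its underside, z up. It stands in one of the rack's four places, any but the jar's
- spill_tray: empty white rectangular plastic tray, fixed, 130 mm (x) by 190 mm (y), walls 4 mm thick and 22 mm high, floor 4 mm; origin at the centre of its underside. Room for two bottles side by side along y (for instance at y = -45 and +45 mm)
- scale: white portable scale, fixed, 150 mm by 126 mm, with a dark display on the robot's side and a round steel pan 100 mm across whose flat top lies 38 mm above the underside; origin under the centre of the pan
Mind the look-alikes: they are no part of the job. Leave any red look-alike of the bottle_white alone.

How it is judged:
On the way, in this order (a step that is already met when the one before it is completed fails the run):
1. the two bottles next to the used jar stand upright, let go, in the spill tray at the same time, while the used jar still stands in its place ((((x of bottle_large in the frame of spill_tray between -0.045 and 0.045 m and y of bottle_large in the frame of spill_tray between -0.075 and 0.075 m and z of bottle_large in the frame of spill_tray between -0.002 and 0.01 m and (linear speed of bottle_large below 0.02 m/s and angle between bottle_large's own z axis and vertical below 0.1 rad)) and (x of bottle_small in the frame of spill_tray between -0.045 and 0.045 m and y of bottle_small in the frame of spill_tray between -0.075 and 0.075 m and z of bottle_small in the frame of spill_tray between -0.002 and 0.01 m and (linear speed of bottle_small below 0.02 m/s and angle between bottle_small's own z axis and vertical below 0.1 rad)) and contact force between each of bottle_large, bottle_small and the fingers below 0.1 N and horizontal distance between jar_used and bottle_white above 0.1 m and distance of jar_used from where it was at the start of the episode below 0.015 m) or ((x of bottle_large in the frame of spill_tray between -0.045 and 0.045 m and y of bottle_large in the frame of spill_tray between -0.075 and 0.075 m and z of bottle_large in the frame of spill_tray between -0.002 and 0.01 m and (linear speed of bottle_large below 0.02 m/s and angle between bottle_large's own z axis and vertical below 0.1 rad)) and (x of bottle_white in the frame of spill_tray between -0.045 and 0.045 m and y of bottle_white in the frame of spill_tray between -0.075 and 0.075 m and z of bottle_white in the frame of spill_tray between -0.002 and 0.01 m and (linear speed of bottle_white below 0.02 m/s and angle between bottle_white's own z axis and vertical below 0.1 rad)) and contact force between each of bottle_large, bottle_white and the fingers below 0.1 N and horizontal distance between jar_used and bottle_small above 0.1 m and distance of jar_used from where it was at the start of the episode below 0.015 m) or ((x of bottle_small in the frame of spill_tray between -0.045 and 0.045 m and y of bottle_small in the frame of spill_tray between -0.075 and 0.075 m and z of bottle_small in the frame of spill_tray between -0.002 and 0.01 m and (linear speed of bottle_small below 0.02 m/s and angle between bottle_small's own z axis and vertical below 0.1 rad)) and (x of bottle_white in the frame of spill_tray between -0.045 and 0.045 m and y of bottle_white in the frame of spill_tray between -0.075 and 0.075 m and z of bottle_white in the frame of spill_tray between -0.002 and 0.01 m and (linear speed of bottle_white below 0.02 m/s and angle between bottle_white's own z axis and vertical below 0.1 rad)) and contact force between each of bottle_small, bottle_white and the fingers below 0.1 N and horizontal distance between jar_used and bottle_large above 0.1 m and distance of jar_used from where it was at the start of the episode below 0.015 m))), for 0.2 s.
2. the used jar stands let go in the middle of the scale's pan (horizontal distance between jar_used and scale below 0.018 m and x of jar_used in the frame of scale between -0.03 and 0.03 m and y of jar_used in the frame of scale between -0.03 and 0.03 m and z of jar_used in the frame of scale between 0.034 and 0.043 m and linear speed of jar_used below 0.02 m/s and angle between jar_used's own z axis and vertical below 0.1 rad and contact force between jar_used and the fingers below 0.1 N), for 0.2 s.
3. the fresh jar stands let go in the emptied place of the rack (x of jar_fresh in the frame of rack between -0.013 and 0.013 m and y of jar_fresh in the frame of rack between -0.046 and 0.046 m and z of jar_fresh in the frame of rack between -0.002 and 0.008 m and linear speed of jar_fresh below 0.02 m/s and angle between jar_fresh's own z axis and vertical below 0.1 rad and contact force between jar_fresh and the fingers below 0.1 N), for 0.2 s.
At the end, for the whole second after the job is handed in: All three tall bottles stand upright and at rest in the rack, each within 15 mm of where it stood at the start; the used jar stands upright on the pan, within 18 mm of its centre; the fresh jar stands upright on the floor of the rack place that the used jar left (distance of each of bottle_large, bottle_small, bottle_white from where it was at the start of the episode below 0.015 m and linear speed of each of bottle_large, bottle_small, bottle_white, jar_used, jar_fresh below 0.02 m/s and angle between each of bottle_large, bottle_small, bottle_white, jar_used, jar_fresh's own z axis and vertical below 0.1 rad and horizontal distance between jar_used and scale below 0.018 m and x of jar_used in the frame of scale between -0.03 and 0.03 m and y of jar_used in the frame of scale between -0.03 and 0.03 m and z of jar_used in the frame of scale between 0.034 and 0.043 m and x of jar_fresh in the frame of rack between -0.013 and 0.013 m and y of jar_fresh in the frame of rack between -0.046 and 0.046 m and z of jar_fresh in the frame of rack between -0.002 and 0.008 m); the robot touches nothing.
It fails at once if a bottle or jar is tipped over (angle between any of bottle_large, bottle_small, bottle_white, jar_used, jar_fresh's own z axis and vertical above 0.6 rad).
It also fails if it takes over 138 s, if anything falls off the work surface, if the arm or the gripper's body presses on something with over 40 N, if the wrist force passes 120 N, or if a joint passes its speed limit or range.

## Working session

There is one attempt and no reset: what is moved stays moved. The work goes in short steps, Python scripts to look and compute and a shell command to move; the robot and the scene stay as the last step left them, time stands still between calls to the robot, and variables do not carry over. Pictures are saved under pics/ and viewed, at most 14 in all, crops included, and the job is handed in when it is done.

```bash
mkdir -p pics; ls; cat > look.py <<'E'
import sys,cv2,numpy as np
from workcell import sensors,viewer
def snap(n,f):
    im=viewer.read_camera(n); cv2.imwrite(f'pics/{f}.png',im[...,::-1]); return im
def ray(n,u,v,P=None):
    P=P or viewer.camera_params(n); K=np.array(P["K"]); k=P["k1"]
    d=np.array([(u-K[0,2])/K[0,0],(v-K[1,2])/K[1,1]]); s=d.copy()
    for _ in range(30): s=d/(1+k*(s@s))
    T=np.array(P["world_to_cam"]); R=T[:3,:3]; c=-R.T@T[:3,3]
    return c,R.T@np.array([s[0],s[1],1.])
def onz(n,u,v,z,P=None):
    c,d=ray(n,u,v,P); return c+d*(z-c[2])/d[2]
def proj(n,p):
    P=viewer.camera_params(n); T=np.array(P["world_to_cam"]); q=T[:3,:3]@np.array(p)+T[:3,3]
    s=q[:2]/q[2]; s=s*(1+P["k1"]*(s@s)); K=np.array(P["K"]); return s*[K[0,0],K[1,1]]+[K[0,2],K[1,2]]
E
python3 - <<'E'
from look import *
for n in("top","side"):
    snap(n,n+"0"); P=viewer.camera_params(n); c,d=ray(n,320,240); print(n,c.round(3),(d/np.linalg.norm(d)).round(3),P["K"][0][0],P["k1"])
s=sensors.read_state(); print(s)
c,d=ray("wrist",320,240); print(c,d)
E
```

```text
pics
top [0.39  0.016 1.169] [ 0.15  -0.029 -0.988] 520.6549813247186 -0.09639562618615685
side [ 0.144 -0.784  0.691] [ 0.394  0.721 -0.57 ] 555.095918293124 -0.13134813830020872
{'time': 0.1, 'q': array([ 1.27709781e+00,  2.64673998e-01,  1.60527217e+00,  4.30386029e-06,
        1.27372439e+00, -3.69281743e-02]), 'joint_vel': array([-4.54580466e-04, -2.20727839e-03, -2.05951789e-03, -4.58871684e-05,
        1.12222773e-03,  7.32510704e-04]), 'joint_torque': array([ 7.88929992e-04, -5.16712546e+01, -3.68588519e+01,  1.98326265e-04,
        6.43935869e-03,  1.93004695e-05]), 'tool_pos': array([0.17124205, 0.65220912, 0.23007036]), 'tcp_rot': array([-0.40218427, -3.11539211,  0.00321806]), 'wrist_force': array([-0.59575361, -0.63956596,  0.90103465]), 'torque': array([-0.00023247, -0.03265114, -0.01507065]), 'grip_force': 0.0, 'width': 1.002412240056048}
[0.09418817 0.67266004 0.37324556] [ 0.31206704 -0.09265833 -0.9456549 ]
```

View pics/top0.png

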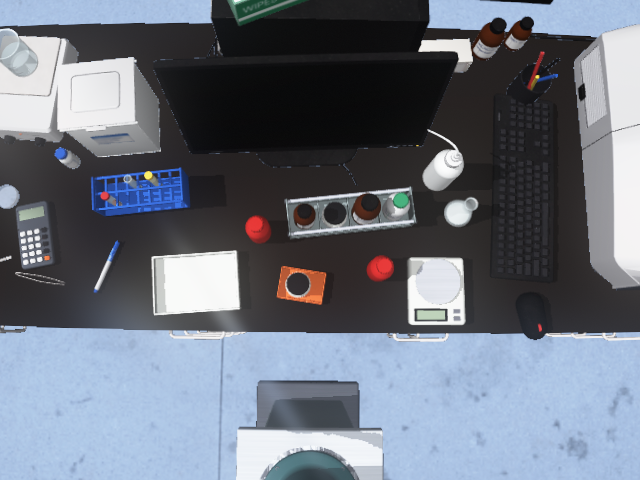

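View pics/side0.png

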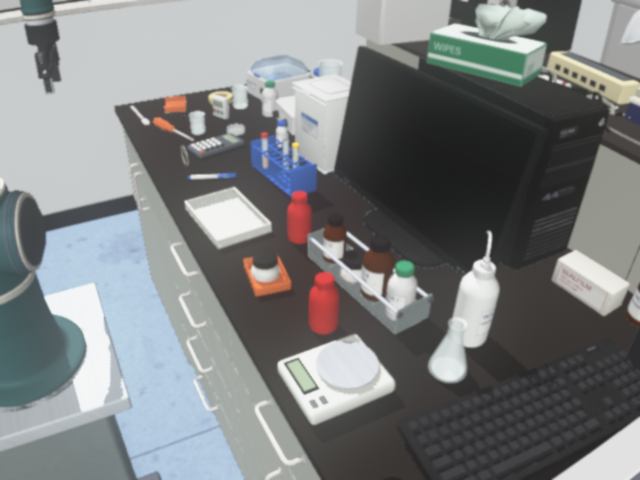

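The top view shows the rack at about (350,212). From left (+y) to right it holds small brown (304,214), a black-lidded jar (335,212), large brown (366,207) and white with green cap (398,203). The fresh jar is in the orange tray (298,285), the spill tray at (196,283) and the scale pan at (437,282).

There are two jars. The used one is (335,212), because it stands in the rack between bottles. The fresh one is (298,285), because it stands in the orange tray. The red bottles at (258,228) and (380,268), and the brown bottles at (490,37) and (518,33) at the back, are look-alikes and stay where they are. I'll confirm with an enlarged crop.

```bash
python3 - <<'E'
from look import *
im=cv2.imread('pics/top0.png'); c=im[180:315,270:450]; cv2.imwrite('pics/crop1.png',cv2.resize(c,None,fx=4.4,fy=4.4,interpolation=cv2.INTER_CUBIC))
E
```

```text
(no output)
```

View pics/crop1.png

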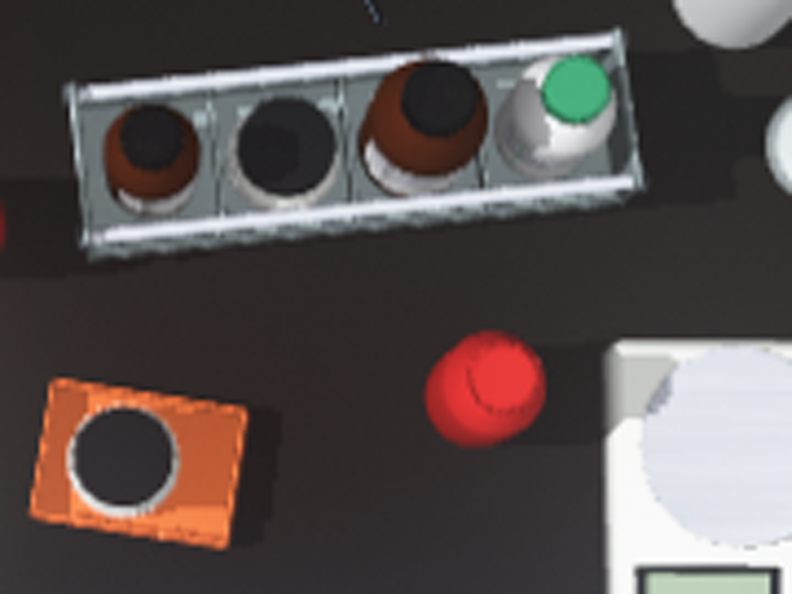

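The crop, converted to top-image pixels, shows small cap (304.4,211.0), used lid (335.1,213.3), large cap (369.9,202.4), green cap (401,200.1) and fresh lid (298.1,283.8). So the used jar is at place +34, with the small bottle at +102 and the large one at -34. Next I'll work out positions.

```bash
python3 - <<'E'
from look import *
im=cv2.imread('pics/top0.png'); P=viewer.camera_params("top")
C=lambda x,y:(270+(x+.5)/4.4-.5,180+(y+.5)/4.4-.5)
def o(nm,u,v,z): p=onz("top",u,v,z,P); print(nm,(p*1000).round(1)[:2],"uv",round(u,1),round(v,1)); return p
hsv=cv2.cvtColor(im,cv2.COLOR_BGR2HSV); g=im.max(2)
def cent(mask,x,y,r):
    m=np.zeros_like(mask); cv2.circle(m,(int(x),int(y)),r,255,-1); m&=mask
    cs,_=cv2.findContours(m,cv2.RETR_EXTERNAL,cv2.CHAIN_APPROX_NONE); c=max(cs,key=cv2.contourArea); (a,b),ax,_=cv2.fitEllipse(c); return a,b,ax
dark=((g<62)*255).astype(np.uint8)
for nm,x,y,z,r in(("small",152,137,.103,9),("used",287,147,.048,14),("large",440,99,.128,11),("fresh",124,457,.047,16)):
    u,v=C(x,y); a,b,ax=cent(dark,u,v,r); o(nm,u,v,z); p=o(nm+" fit",a,b,z); print(ax)
gr=cv2.inRange(hsv,(60,80,60),(95,255,255)); a,b,ax=cent(gr,401,200,12); o("white",a,b,.113)
R=[o("rod",*C(*q),.046) for q in((80,92),(620,41),(95,236),(637,184))]
print("rack c",np.mean(R,0)*1000, "len",np.linalg.norm(R[0]-R[1]),np.linalg.norm(R[0]-R[2]),"yaw of +y axis",[np.degrees(np.arctan2(-(q[0]-p[0]),q[1]-p[1])) for q,p in((R[0],R[1]),(R[2],R[3]))])
# orange tray
om=cv2.inRange(hsv,(5,150,100),(18,255,255)); cs,_=cv2.findContours(om,0,2); c=max(cs,key=cv2.contourArea); r=cv2.minAreaRect(c);print("orange",r)
o("tray c",*r[0],.018)
big=cv2.resize(im[240:330,140:260],None,fx=5,fy=5,interpolation=cv2.INTER_CUBIC); b2=cv2.resize(im[245:335,395:475],None,fx=5,fy=5,interpolation=cv2.INTER_CUBIC)
cv2.imwrite('pics/crop2.png',np.hstack([cv2.resize(big,(450,338)),cv2.resize(b2,(300,338))]))
E
```

```text
small [613.7  18. ] uv 304.2 210.8
small fit [613.5  16.9] uv 304.7 210.9
(14.643733024597168, 15.709307670593262)
used [621.1 -49.4] uv 334.8 213.0
used fit [621.8 -48.8] uv 334.6 212.7
(21.000274658203125, 21.474285125732422)
large [ 628.6 -116.2] uv 369.6 202.1
large fit [ 627.8 -117. ] uv 370.0 202.5
(16.948680877685547, 19.080318450927734)
fresh [465.5  29.7] uv 297.8 283.5
fresh fit [465.7  29.7] uv 297.8 283.4
(20.266279220581055, 21.05511474609375)
white [ 637.9 -183.2] uv 400.6 199.9
rod [648.2  54.6] uv 287.8 200.5
rod [ 679.1 -218.7] uv 410.5 188.9
rod [575.1  45.8] uv 291.2 233.2
rod [ 605.3 -225.8] uv 414.4 221.4
rack c [626.90658461 -86.04401216  46.        ] len 0.27502107814145926 0.07365600197639227 yaw of +y axis [np.float64(6.4513148886135125), np.float64(6.352720539449216)]
orange ((301.2162170410156, 284.7973327636719), (45.90498352050781, 32.700157165527344), 8.972626686096191)
tray c [464.7  22.5] uv 301.2 284.8
```

View pics/crop2.png

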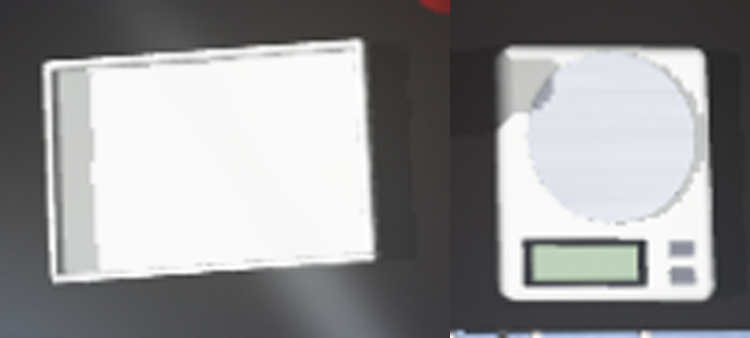

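The spill tray's outer corners in the crop are (43,63), (361,40), (376,259) and (54,281). The pan is centred at (162,137) in the right-hand panel, or (438.3,281.5) in the full picture. I'll write a delta helper and make the first turn.

```bash
cat >> look.py <<'E'
from scipy.spatial.transform import Rotation as Ro
def delta(x,y,z,ang):
    """tool-frame shift [mm] to world target [mm] and the turn to bring tool x to heading ang [deg], tool down"""
    s=sensors.read_state(); R=Ro.from_rotvec(s["tcp_rot"]); p=np.array(s["tool_pos"])*1000
    a=np.radians(ang); G=Ro.from_matrix(np.array([[np.cos(a),np.sin(a),0],[np.sin(a),-np.cos(a),0],[0,0,-1]]).T)
    print("t",round(s["time"],2),"pos",p.round(1),"shift now",R.inv().apply(np.array([x,y,z])-p).round(1),"after turn",G.inv().apply(np.array([x,y,z])-p).round(1),"turn deg",np.degrees((R.inv()*G).as_rotvec()).round(2),"w",round(float(s["width"])*85.4,1),"grip",round(float(s["grip_force"]),1))
if __name__=="__main__": delta(*map(float,sys.argv[1:5]))
E
python3 -m inch '[0,0,0,0,0,8.59,85, 0,0,0,0,0,8.59,85, 0,0,0,0,0,8.59,85, 0,0,0,0,0,8.59,85, 0,0,0,0,0,8.59,85, 0,0,0,0,0,8.59,85, 0,0,0,0,0,8.59,85, 0,0,0,0,0,8.59,85]' 40
python3 - <<'E'
from look import *
P=viewer.camera_params("top")
T=np.array([onz("top",140+(x+.5)/3.75-.5,240+(y+.5)/3.755-.5,.022,P) for x,y in((43,63),(361,40),(376,259),(54,281))])*1000
print(T.round(1)); print("c",T.mean(0).round(1),[np.linalg.norm(T[i]-T[i-1]).round(1) for i in range(4)],"yaw",np.degrees(np.arctan2(-(T[0]-T[1])[0],(T[0]-T[1])[1])),np.degrees(np.arctan2(-(T[3]-T[2])[0],(T[3]-T[2])[1])))
for u,v in((438.3,281.5),(395+(78)/3.75,281.5),(395+247/3.75,281.5),(438.3,245+52/3.755),(438.3,245+222/3.755)): print("pan",(onz("top",u,v,.038,P)*1000).round(1))
delta(614,17,200,96.4)
E
```

```text
time: 0.9
tool_pos: [0.1713, 0.6524, 0.2305]
tcp_rot: [2.097, 2.338, -0.002]
wrist_force: [-0.0, 0.6, 0.0]
width: 0.996
grip_force: 0.0
[[522.6 357.5  22. ]
 [539.  168.5  22. ]
 [410.6 155.7  22. ]
 [394.7 344.2  22. ]]
c [466.7 256.5  22. ] [np.float64(128.6), np.float64(189.7), np.float64(129.0), np.float64(189.1)] yaw 4.967065615223098 4.835620439913371
pan [ 473.5 -278.1   38. ]
pan [ 473.1 -228.1   38. ]
pan [ 473.9 -328.7   38. ]
pan [ 523.6 -279.3   38. ]
pan [ 424.1 -277.    38. ]
t 0.9 pos [171.3 652.4 230.5] shift now [-679.6  371.3   31.1] after turn [-680.8  369.1   30.5] turn deg [-0.03  0.07 -0.18] w 85.1 grip 0.0
```

```bash

python3 -m inch '[-30,16,0,0,0,0,85, -40,21,0,0,0,0,85, -40,21,0,0,0,0,85, -40,21,0,0,0,0,85, -40,21,0,0,0,0,85, -40,21,0,0,0,0,85, -40,21,0,0,0,0,85, -40,21,0,0,0,0,85]' >/dev/null
python3 -m inch '[-40,21,0,0,0,0,85, -40,21,0,0,0,0,85, -40,22,0,0,0,0,85, -40,22,0,0,0,0,85, -40,22,0,0,0,0,85, -40,22,0,0,0,0,85, -40,22,0,0,0,0,85, -30,16,0,0,0,0,85]'
python3 look.py 614 17 200 96.4
```

```text
time: 2.5
tool_pos: [0.5721, 0.0723, 0.2308]
tcp_rot: [2.092, 2.344, -0.001]
wrist_force: [0.7, 0.4, 0.6]
width: 0.995
grip_force: 0.0
t 2.5 pos [572.1  72.3 230.8] shift now [-59.6  35.4  30.8] after turn [-59.6  35.5  30.8] turn deg [-0.02  0.02  0.09] w 85.0 grip 0.0
```

```bash

python3 -m inch '[-15,9,5,0,0,0,85, -20,12,10,0,0,0,85, -15,9,10,0,0,0,85, -9,5,6,0,0,0,85, 0,0,0,0,0,0,85, 0,0,0,0,0,0,85, 0,0,0,0,0,0,85, 0,0,0,0,0,0,85]'
python3 - <<'E'
from look import *
delta(614,17,200,96.4)
for n in("wrist",):
    snap(n,n+"1")
for nm,p in dict(small=(.6136,.0172,.103),large=(.6282,-.1166,.128),used=(.6215,-.049,.048),white=(.6379,-.1832,.113),rodBL=(.6482,.0546,.046),rodFL=(.5751,.0458,.046)).items(): print(nm,proj("wrist",p).round(1))
E
```

```text
time: 3.3
tool_pos: [0.6127, 0.021, 0.201]
tcp_rot: [2.089, 2.346, 0.001]
wrist_force: [0.2, 0.2, 0.2]
width: 0.999
grip_force: 0.0
t 3.3 pos [612.7  21.  201. ] shift now [-4.1  0.9  1. ] after turn [-4.1  0.9  1. ] turn deg [ 0.06 -0.    0.22] w 85.3 grip 0.0
small [322.6 240.9]
large [321.3 420.9]
used [322.9 291.3]
white [323.7 467.5]
rodBL [370.4 179.2]
rodFL [279.6 179.5]
```

View pics/wrist1.png

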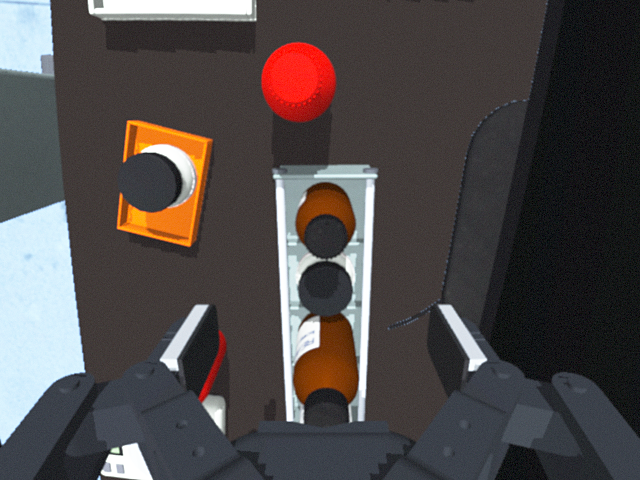

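In the wrist picture the small cap is at (327,234) and the used lid at (326,289), with the rod ends at (280,172) and (372,172). These are within a few mm of my predictions, so I'm descending on the small bottle.

```bash

python3 -m inch '[-1.3,0.8,10,0,0,0,85, -1.4,0.7,25,0,0,0,85, 0,0,30,0,0,0,85, 0,0,30,0,0,0,85, 0,0,25,0,0,0,85, 0,0,15,0,0,0,85, 0,0,9,0,0,0,85, 0,0,5,0,0,0,85]' >/dev/null
python3 -m inch '[0,0,0,0,0,0,85, 0,0,0,0,0,0,60, 0,0,0,0,0,0,50, 0,0,0,0,0,0,44, 0,0,0,0,0,0,40, 0,0,0,0,0,0,40, 0,0,0,0,0,0,40, 0,0,0,0,0,0,40]' 40
python3 look.py 614.5 18.5 52 96.4
```

```text
time: 4.95
tool_pos: [0.6154, 0.0176, 0.0526]
tcp_rot: [2.089, 2.344, 0.002]
wrist_force: [-1.4, -0.1, 7.1]
width: 0.554
grip_force: 41.2
t 4.95 pos [615.4  17.6  52.6] shift now [ 1.  -0.8  0.6] after turn [ 1.  -0.8  0.6] turn deg [0.11 0.02 0.17] w 47.3 grip 41.2
```

```bash

python3 -m inch '[0,0,-5,0,0,0,40, 0,0,-15,0,0,0,40, 0,0,-25,0,0,0,40, 0,0,-30,0,0,0,40, 0,0,-30,0,0,0,40, 0,0,-20,0,0,0,40, 0,0,-10,0,0,0,40, 0,0,0,0,0,0,40]' 
python3 -m inch '[15,-6,0,0,0,0,40, 30,-12,0,0,0,0,40, 40,-16,0,0,0,0,40, 40,-16,0,0,0,0,40, 40,-16,0,0,0,0,40, 40,-16,0,0,0,0,40, 40,-16,0,0,0,0,40, 30,-12,0,0,0,0,40]' >/dev/null
python3 -m inch '[15,-7,0,0,0,0,40, 9,-3,20,0,0,0,40, 0,0,30,0,0,0,40, 0,0,30,0,0,0,40, 0,0,15,0,0,0,40, 0,0,10,0,0,0,40, 0,0,0,0,0,0,40, 0,0,0,0,0,0,40]' 
python3 look.py 462.9 301.3 55 96.4
```

```text
time: 5.75
tool_pos: [0.6156, 0.0177, 0.1886]
tcp_rot: [2.089, 2.343, 0.004]
wrist_force: [1.1, 0.3, -1.0]
width: 0.554
grip_force: 41.3
time: 7.35
tool_pos: [0.4616, 0.3013, 0.0819]
tcp_rot: [2.091, 2.345, 0.001]
wrist_force: [0.7, 0.3, -0.4]
width: 0.549
grip_force: 41.4
t 7.35 pos [461.6 301.3  81.9] shift now [-0.2  1.3 26.9] after turn [-0.1  1.3 26.9] turn deg [ 0.05 -0.03  0.16] w 46.9 grip 41.4
```

```bash

python3 -m inch '[0,1,8,0,0,0,40, 0,0,8,0,0,0,40, 0,0,5,0,0,0,40, 0,0,3,0,0,0,40, 0,0,2,0,0,0,40, 0,0,1,0,0,0,40, 0,0,1,0,0,0,40, 0,0,0,0,0,0,40]' 
python3 -m inch '[0,0,0,0,0,0,55, 0,0,0,0,0,0,65, 0,0,0,0,0,0,85, 0,0,0,0,0,0,85, 0,0,-5,0,0,0,85, 0,0,-15,0,0,0,85, 0,0,-30,0,0,0,85, 0,0,-40,0,0,0,85]' 
python3 look.py 628.8 -116 200 96.4
```

```text
time: 8.15
tool_pos: [0.4623, 0.3013, 0.0537]
tcp_rot: [2.091, 2.345, 0.001]
wrist_force: [-0.5, -0.5, 1.2]
width: 0.555
grip_force: 41.5
time: 8.95
tool_pos: [0.4607, 0.3003, 0.1434]
tcp_rot: [-2.09, -2.344, 0.005]
wrist_force: [1.0, 0.4, -0.6]
width: 0.998
grip_force: 0.0
t 8.95 pos [460.7 300.3 143.4] shift now [-432.8  119.2  -56.3] after turn [-432.4  120.6  -56.6] turn deg [-0.19  0.09  0.17] w 85.2 grip 0.0
```

```bash

python3 -m inch '[0,0,-30,0,0,0,85, -15,4,-26,0,0,0,85, -35,10,0,0,0,0,85, -40,11,0,0,0,0,85, -40,11,0,0,0,0,85, -40,11,0,0,0,0,85, -40,11,0,0,0,0,85, -40,11,0,0,0,0,85]' >/dev/null
python3 -m inch '[-40,11,0,0,0,0,85, -40,11,0,0,0,0,85, -40,11,0,0,0,0,85, -35,10,0,0,0,0,85, -20,5,0,0,0,0,85, -8,2,0,0,0,0,85, 0,0,0,0,0,0,85, 0,0,0,0,0,0,85]' >/dev/null
python3 - <<'E'
from look import *
delta(628.8,-116,200,96.4)
snap("wrist","wrist2"); snap("top","top2")
for nm,p in dict(large=(.6282,-.1166,.128),used=(.6215,-.049,.048)).items(): print(nm,proj("wrist",p).round(1))
E
```

```text
t 10.55 pos [ 629.4 -114.1  199.4] shift now [-1.8 -0.8 -0.6] after turn [-1.8 -0.8 -0.6] turn deg [-0.02 -0.05  0.21] w 85.0 grip 0.0
large [319.6 253.3]
used [322.  133.8]
```

View pics/wrist2.png

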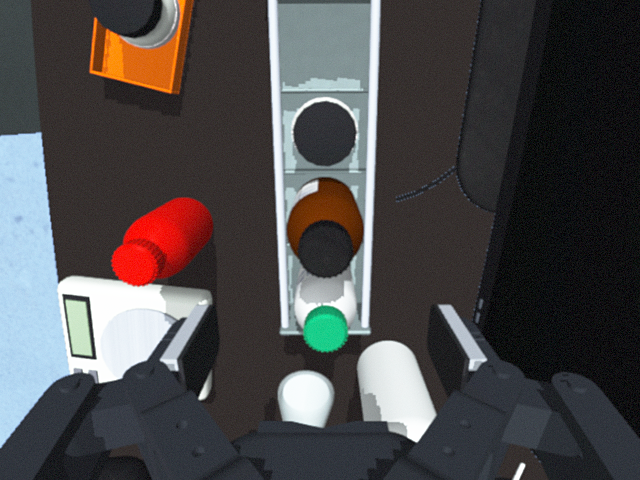

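The large cap is at (326,249), the used lid at (325,132) and the green cap at (325,330), all within 4 mm of prediction. The red bottle and the wash bottle are clear of the fingers, so I'm grasping the large bottle.

```bash

python3 -m inch '[-1,0,10,0,0,0,85, 0,0.5,22,0,0,0,85, 0,0,28,0,0,0,85, 0,0,28,0,0,0,85, 0,0,22,0,0,0,85, 0,0,13,0,0,0,85, 0,0,7,0,0,0,85, 0,0,3,0,0,0,85]' 
python3 -m inch '[0,0,0,0,0,0,85, 0,0,0,0,0,0,70, 0,0,0,0,0,0,60, 0,0,0,0,0,0,54, 0,0,0,0,0,0,50, 0,0,0,0,0,0,50, 0,0,0,0,0,0,50, 0,0,0,0,0,0,50]' 50
python3 look.py 630 -115 66 96.4
```

```text
time: 11.45
tool_pos: [0.6302, -0.116, 0.0657]
tcp_rot: [-2.09, -2.345, 0.0]
wrist_force: [-0.0, 0.4, 0.8]
width: 0.996
grip_force: 0.0
time: 12.25
tool_pos: [0.6314, -0.1167, 0.0678]
tcp_rot: [2.089, 2.343, 0.002]
wrist_force: [-0.5, -0.1, 6.3]
width: 0.665
grip_force: 53.8
t 12.25 pos [ 631.4 -116.7   67.8] shift now [ 1.9 -1.2  1.8] after turn [ 1.9 -1.2  1.8] turn deg [0.12 0.05 0.16] w 56.8 grip 53.8
```

```bash

python3 -m inch '[0,0,-5,0,0,0,50, 0,0,-15,0,0,0,50, 0,0,-25,0,0,0,50, 0,0,-30,0,0,0,50, 0,0,-30,0,0,0,50, 0,0,-20,0,0,0,50, 0,0,-10,0,0,0,50, 0,0,0,0,0,0,50]' 
python3 -m inch '[20,-7,0,0,0,0,50, 40,-14,0,0,0,0,50, 45,-16,0,0,0,0,50, 45,-16,0,0,0,0,50, 45,-16,0,0,0,0,50, 45,-16,0,0,0,0,50, 40,-14,0,0,0,0,50, 30,-11,0,0,0,0,50]' >/dev/null
python3 -m inch '[25,-9,0,0,0,0,50, 9,-4,20,0,0,0,50, 0,0,30,0,0,0,50, 0,0,30,0,0,0,50, 0,0,15,0,0,0,50, 0,0,10,0,0,0,50, 0,0,0,0,0,0,50, 0,0,0,0,0,0,50]' 
python3 look.py 470.5 211.7 69 96.4
```

```text
time: 13.05
tool_pos: [0.6314, -0.1166, 0.2036]
tcp_rot: [2.088, 2.343, 0.003]
wrist_force: [-0.0, 0.7, -2.0]
width: 0.668
grip_force: 53.8
time: 14.65
tool_pos: [0.4686, 0.2114, 0.0962]
tcp_rot: [-2.09, -2.345, 0.001]
wrist_force: [0.8, 0.0, -2.0]
width: 0.672
grip_force: 54.0
t 14.65 pos [468.6 211.4  96.2] shift now [ 0.1  1.9 27.2] after turn [ 0.1  1.9 27.2] turn deg [-0.03  0.    0.17] w 57.4 grip 54.0
```

```bash

python3 -m inch '[0,1,8,0,0,0,50, 0,0.5,8,0,0,0,50, 0,0,5,0,0,0,50, 0,0,3,0,0,0,50, 0,0,2,0,0,0,50, 0,0,1,0,0,0,50, 0,0,0.7,0,0,0,50, 0,0,0,0,0,0,50]' 
python3 -m inch '[0,0,0,0,0,0,62, 0,0,0,0,0,0,72, 0,0,0,0,0,0,85, 0,0,0,0,0,0,85, 0,0,-5,0,0,0,85, 0,0,-20,0,0,0,85, 0,0,-35,0,0,0,85, 0,0,-50,0,0,0,85]' 
python3 -m inch '[0,0,-20,0,0,-8.5,85, 0,0,0,0,0,-8.5,85, 0,0,0,0,0,-8.5,85, 0,0,0,0,0,-8.5,85, 0,0,0,0,0,-8.5,85, 0,0,0,0,0,-8.5,85, 0,0,0,0,0,-8.5,85, 0,0,0,0,0,-8.5,85]' >/dev/null
python3 -m inch '[0,0,0,0,0,-8.5,85, 0,0,0,0,0,-8.5,85, 0,0,0,0,0,-5,85, 0,0,0,0,0,0,85, 0,0,0,0,0,0,85, 0,0,0,0,0,0,85, 0,0,0,0,0,0,85, 0,0,0,0,0,0,85]' 
python3 - <<'E'
from look import *
delta(623,-49,180,186.4)
snap("top","top3"); snap("side","side3")
E
```

```text
time: 15.45
tool_pos: [0.4706, 0.2115, 0.0688]
tcp_rot: [2.09, 2.345, 0.001]
wrist_force: [-0.0, -0.7, -1.8]
width: 0.67
grip_force: 54.0
time: 16.25
tool_pos: [0.4681, 0.2105, 0.1772]
tcp_rot: [-2.089, -2.343, 0.009]
wrist_force: [0.9, 0.6, 0.1]
width: 0.991
grip_force: 0.0
time: 17.85
tool_pos: [0.4704, 0.2115, 0.1986]
tcp_rot: [-0.179, 3.136, 0.0]
wrist_force: [0.1, -0.5, 0.2]
width: 0.991
grip_force: 0.0
t 17.85 pos [470.4 211.5 198.6] shift now [-122.  -276.2   18.6] after turn [-122.6 -275.9   18.6] turn deg [0.   0.   0.14] w 84.6 grip 0.0
```

View pics/side3.png

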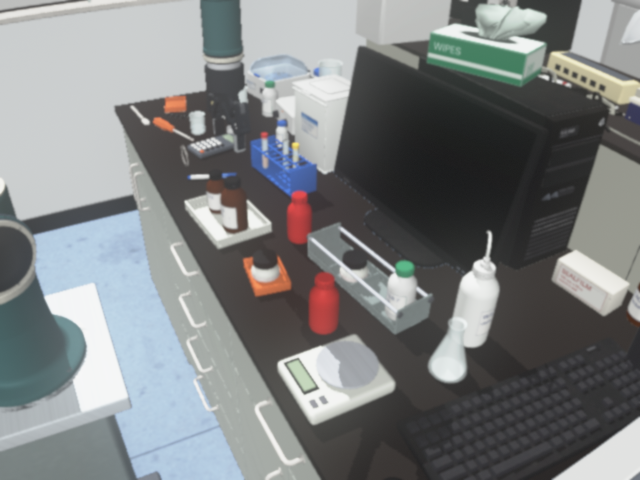

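Both bottles stand upright in the tray, at (215,195) and (234,205). The jar is now free at (354,265). I'm moving above it.

```bash

python3 -m inch '[-8,-18,0,0,0,0,85, -14,-32,0,0,0,0,85, -18,-42,0,0,0,0,85, -20,-44,0,0,0,0,85, -20,-44,0,0,0,0,85, -18,-42,0,0,0,0,85, -14,-32,8,0,0,0,85, -10,-20,8,0,0,0,85]' >/dev/null
python3 -m inch '[-0.5,-2,3,0,0,0,85, 0,0,0,0,0,0,85, 0,0,0,0,0,0,85, 0,0,0,0,0,0,85, 0,0,0,0,0,0,85, 0,0,0,0,0,0,85, 0,0,0,0,0,0,85, 0,0,0,0,0,0,85]' >/dev/null
python3 - <<'E'
from look import *
delta(623,-49,180,186.4)
P=viewer.camera_params("wrist"); im=snap("wrist","wrist4")
g=im.max(2); m=((g<70)*255).astype(np.uint8); u,v=proj("wrist",(.622,-.049,.048)); print(u,v)
n,lab,st,ce=cv2.connectedComponentsWithStats(m)
for i in range(1,n):
    if 800<st[i,4]<20000: print(st[i],ce[i].round(1),(onz("wrist",*ce[i],.048,P)*1000).round(1))
E
```

```text
t 19.55 pos [623.6 -48.5 179.8] shift now [ 0.7 -0.4 -0.2] after turn [ 0.7 -0.4 -0.2] turn deg [-0.    0.01  0.19] w 84.8 grip 0.0
323.2355248215648 219.9492957651743
[ 427    0   76   54 3350] [463.1  23. ] [474.   28.7  48. ]
[ 292  188   62   63 3021] [322.7 219.1] [621.4 -49.4  48. ]
```

View pics/wrist4.png

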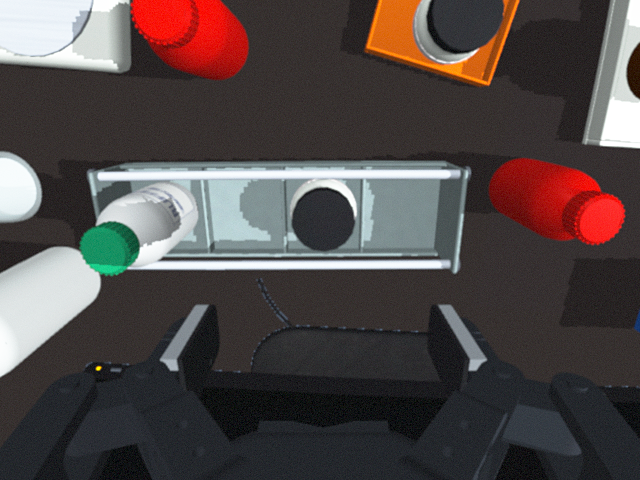

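The used lid is at (322.7,219.1), which gives (621.4,-49.4) and agrees with the top view. It sits midway between the rods at v = 174 and 264, so I'm descending.

```bash

python3 -m inch '[1,-0.3,12,0,0,0,85, 1,-0.3,30,0,0,0,85, 0,0,35,0,0,0,85, 0,0,30,0,0,0,85, 0,0,22,0,0,0,85, 0,0,15,0,0,0,85, 0,0,10,0,0,0,85, 0,0,7,0,0,0,85]' >/dev/null
python3 -m inch '[0,0,4,0,0,0,85, 0,0,0,0,0,0,85, 0,0,0,0,0,0,85, 0,0,0,0,0,0,70, 0,0,0,0,0,0,62, 0,0,0,0,0,0,62, 0,0,0,0,0,0,62, 0,0,0,0,0,0,62]' 
python3 -m inch '[0,0,0,0,0,0,56, 0,0,0,0,0,0,50, 0,0,0,0,0,0,50, 0,0,0,0,0,0,50, 0,0,0,0,0,0,50, 0,0,0,0,0,0,50, 0,0,0,0,0,0,50, 0,0,0,0,0,0,50]' 30
python3 look.py 621.4 -49.4 15 186.4
```

```text
time: 21.2
tool_pos: [0.6217, -0.0496, 0.0147]
tcp_rot: [-0.18, 3.136, -0.0]
wrist_force: [-0.6, -0.2, -0.2]
width: 0.727
grip_force: 0.0
time: 22.0
tool_pos: [0.6218, -0.0494, 0.0151]
tcp_rot: [-0.18, 3.136, 0.0]
wrist_force: [-2.3, 0.9, 5.4]
width: 0.592
grip_force: 28.7
t 22.0 pos [621.8 -49.4  15.1] shift now [0.4 0.  0.1] after turn [0.4 0.  0.1] turn deg [0.01 0.01 0.17] w 50.6 grip 28.7
```

```bash

python3 -m inch '[0,0,-2,0,0,0,45, 0,0,-5,0,0,0,45, 0,0,-10,0,0,0,45, 0,0,-15,0,0,0,45, 0,0,-20,0,0,0,45, 0,0,-15,0,0,0,45, 0,0,-5,0,0,0,45, 0,0,0,0,0,0,45]' 40
python3 - <<'E'
from look import *
delta(473.6,-278.5,60,186.4)
snap("wrist","wrist5")
E
```

```text
time: 22.8
tool_pos: [0.6229, -0.0497, 0.0884]
tcp_rot: [-0.18, 3.133, -0.001]
wrist_force: [-0.8, -0.4, -1.0]
width: 0.589
grip_force: 36.6
t 22.8 pos [622.9 -49.7  88.4] shift now [ 174.5 -210.2   28. ] after turn [ 173.8 -210.7   28.4] turn deg [-0.04  0.17  0.17] w 50.3 grip 36.6
```

View pics/wrist5.png

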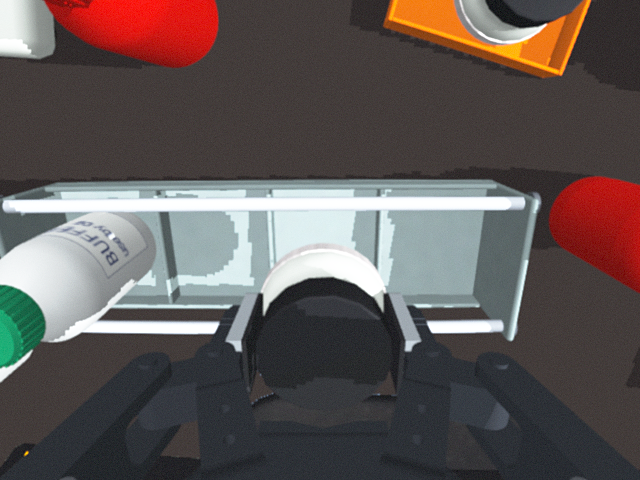

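The jar hangs level between the pads by its lid, around (322,330). I'm taking it to the scale.

```bash

python3 -m inch '[0,0,-15,0,0,0,45, 0,0,-25,0,0,0,45, 0,0,-25,0,0,0,45, 10,0,-15,0,0,0,45, 25,-10,0,0,0,0,45, 35,-20,0,0,0,0,45, 35,-30,0,0,0,0,45, 30,-35,0,0,0,0,45]' >/dev/null
python3 -m inch '[20,-35,0,0,0,0,45, 12,-35,0,0,0,0,45, 7,-25,0,0,0,0,45, 0,-15,10,0,0,0,45, 0,-5,25,0,0,0,45, 0,0,25,0,0,0,45, 0,0,15,0,0,0,45, 0,0,0,0,0,0,45]' 
python3 -m inch '[0,0,0,0,0,0,45, 0,0,0,0,0,0,45, 0,0,0,0,0,0,45, 0,0,0,0,0,0,45, 0,0,0,0,0,0,45, 0,0,0,0,0,0,45, 0,0,0,0,0,0,45, 0,0,0,0,0,0,45]' 
python3 look.py 473.6 -278.5 51 186.4
```

```text
time: 24.45
tool_pos: [0.4708, -0.276, 0.0881]
tcp_rot: [0.181, -3.131, -0.007]
wrist_force: [-0.5, 0.7, -1.1]
width: 0.584
grip_force: 36.8
time: 25.25
tool_pos: [0.4728, -0.2781, 0.0916]
tcp_rot: [0.18, -3.136, 0.0]
wrist_force: [0.3, -0.5, -1.9]
width: 0.587
grip_force: 36.8
t 25.25 pos [ 472.8 -278.1   91.6] shift now [-0.7 -0.5 40.6] after turn [-0.7 -0.5 40.6] turn deg [-0.   -0.    0.16] w 50.1 grip 36.8
```

```bash

python3 -m inch '[-0.7,-0.5,8,0,0,0,45, 0,0,12,0,0,0,45, 0,0,9,0,0,0,45, 0,0,6,0,0,0,45, 0,0,3,0,0,0,45, 0,0,1.5,0,0,0,45, 0,0,0.5,0,0,0,45, 0,0,0.5,0,0,0,45]' 
python3 -m inch '[0,0,0,0,0,0,45, 0,0,0.5,0,0,0,45, 0,0,0,0,0,0,55, 0,0,0,0,0,0,62, 0,0,0,0,0,0,70, 0,0,0,0,0,0,80, 0,0,-3,0,0,0,80, 0,0,-10,0,0,0,80]' 
python3 -m inch '[0,0,-20,0,0,0,85, 0,0,-30,0,0,0,85, 0,0,-35,0,0,0,85, 0,0,-30,0,0,0,85, 0,0,-10,0,0,0,85, 0,0,0,0,0,0,85, 0,0,0,0,0,0,85, 0,0,0,0,0,0,85]' >/dev/null
python3 - <<'E'
from look import *
delta(465.6,29.7,180,186.4)
snap("wrist","wrist6"); snap("top","top6"); print(proj("wrist",(.4736,-.2785,.083)),proj("wrist",(.4736,-.2785,.038)))
E
```

```text
time: 26.05
tool_pos: [0.474, -0.2787, 0.0515]
tcp_rot: [-0.18, 3.136, -0.001]
wrist_force: [0.1, -0.3, -1.6]
width: 0.588
grip_force: 36.8
time: 26.85
tool_pos: [0.4727, -0.2779, 0.063]
tcp_rot: [0.18, -3.134, -0.002]
wrist_force: [-0.7, 0.3, 0.3]
width: 0.938
grip_force: 0.0
t 27.65 pos [ 472.4 -277.7  186.4] shift now [-28.4 306.1   7. ] after turn [-27.5 306.2   6.4] turn deg [ 0.14 -0.17  0.17] w 85.0 grip 0.0
[322.05499652 234.96243506] [322.07568054 217.94262893]
```

View pics/wrist6.png

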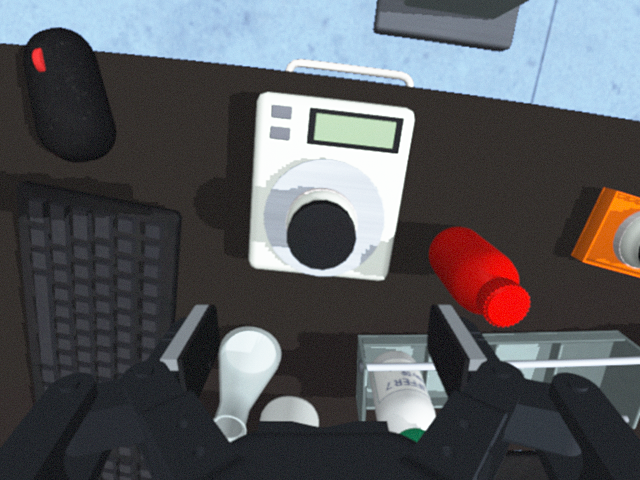

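The used lid is at (321,235), within a few pixels of the predicted centre (322,235), and the pan's centre is at (323,218) as expected. The jar is centred and upright. Now the fresh jar.

```bash

python3 -m inch '[-1,14,0,0,0,0,85, -3,35,0,0,0,0,85, -4,44,0,0,0,0,85, -4,45,0,0,0,0,85, -4,45,0,0,0,0,85, -4,45,0,0,0,0,85, -4,38,0,0,0,0,85, -3,25,0,0,0,0,85]' >/dev/null
python3 -m inch '[-1,12,6,0,0,0,85, 0,3,0,0,0,0,85, 0,0,0,0,0,0,85, 0,0,0,0,0,0,85, 0,0,0,0,0,0,85, 0,0,0,0,0,0,85, 0,0,0,0,0,0,85, 0,0,0,0,0,0,85]' >/dev/null
python3 - <<'E'
from look import *
delta(465.6,29.7,180,186.4)
P=viewer.camera_params("wrist"); im=snap("wrist","wrist7"); print(proj("wrist",(.4656,.0297,.047)))
m=((im.max(2)<70)*255).astype(np.uint8); n,lab,st,ce=cv2.connectedComponentsWithStats(m)
for i in range(1,n):
    if 1500<st[i,4]<5000: print(st[i],ce[i].round(1),(onz("wrist",*ce[i],.047,P)*1000).round(1))
E
```

```text
t 29.35 pos [466.5  28.3 182.6] shift now [0.8 1.5 2.6] after turn [0.8 1.5 2.6] turn deg [-0.    0.01  0.13] w 85.1 grip 0.0
[325.2694286 219.6988623]
```

View pics/wrist7.png

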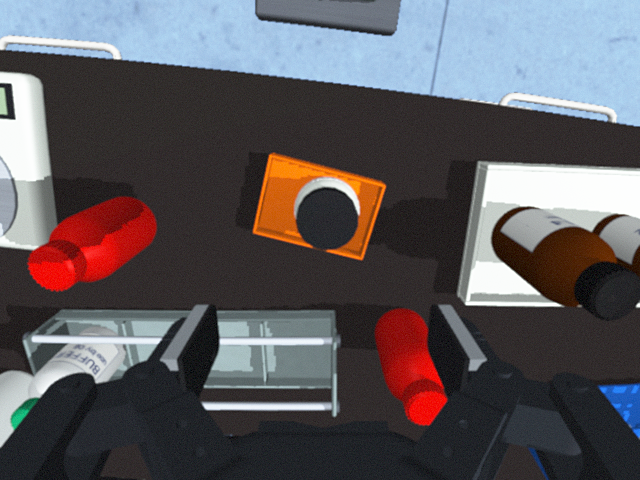

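The fresh lid is at (327,218) against a prediction of (325,220). The red bottles are clear at (90,240) and (410,360), so I'm descending to TCP z = 18 mm.

```bash

python3 -m inch '[0,1.3,12,0,0,0,85, 0,1.3,30,0,0,0,85, 0,0,35,0,0,0,85, 0,0,30,0,0,0,85, 0,0,22,0,0,0,85, 0,0,15,0,0,0,85, 0,0,10,0,0,0,85, 0,0,7,0,0,0,85]' >/dev/null
python3 -m inch '[0,0,3.5,0,0,0,85, 0,0,0,0,0,0,85, 0,0,0,0,0,0,85, 0,0,0,0,0,0,70, 0,0,0,0,0,0,62, 0,0,0,0,0,0,62, 0,0,0,0,0,0,62, 0,0,0,0,0,0,62]' 
python3 -m inch '[0,0,0,0,0,0,56, 0,0,0,0,0,0,45, 0,0,0,0,0,0,45, 0,0,0,0,0,0,45, 0,0,0,0,0,0,45, 0,0,0,0,0,0,45, 0,0,0,0,0,0,45, 0,0,0,0,0,0,45]' 40
python3 -m inch '[0,0,-2,0,0,0,45, 0,0,-8,0,0,0,45, 0,0,-15,0,0,0,45, 0,0,-25,0,0,0,45, 0,0,-30,0,0,0,45, 0,0,-30,0,0,0,45, 0,0,-25,0,0,0,45, 0,0,-15,0,0,0,45]' 
python3 - <<'E'
from look import *
delta(622,-49.5,120,186.4)
snap("wrist","wrist8")
E
```

```text
time: 31.0
tool_pos: [0.4662, 0.0313, 0.0182]
tcp_rot: [-0.18, 3.136, -0.0]
wrist_force: [0.3, 0.1, 0.4]
width: 0.728
grip_force: 0.0
time: 31.8
tool_pos: [0.4664, 0.0313, 0.0183]
tcp_rot: [-0.18, 3.136, 0.0]
wrist_force: [-0.6, 0.0, 5.3]
width: 0.569
grip_force: 41.4
time: 32.6
tool_pos: [0.467, 0.0313, 0.1706]
tcp_rot: [-0.18, 3.133, -0.0]
wrist_force: [0.5, -0.7, -1.5]
width: 0.57
grip_force: 41.3
t 32.6 pos [467.   31.3 170.6] shift now [-144.6  -97.9   51.1] after turn [-145.   -97.5   50.6] turn deg [-0.02  0.18  0.17] w 48.6 grip 41.3
```

View pics/wrist8.png

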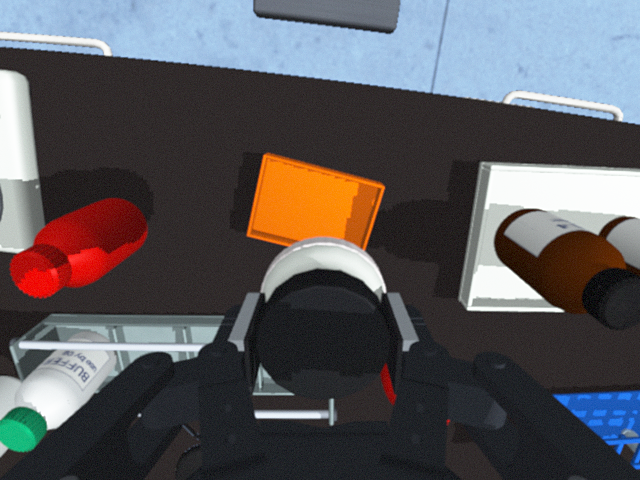

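The fresh jar is held level and the orange tray is empty at (317,200). I'm taking it to the emptied place.

```bash

python3 -m inch '[-6,-4,0,0,0,0,45, -18,-12,0,0,0,0,45, -26,-18,0,0,0,0,45, -30,-20,0,0,0,0,45, -30,-20,0,0,0,0,45, -20,-13,0,0,0,0,45, -10,-7,0,0,0,0,45, -4,-3,0,0,0,0,45]' >/dev/null
python3 -m inch '[0,0,15,0,0,0,45, 0,0,25,0,0,0,45, 0,0,25,0,0,0,45, 0,0,15,0,0,0,45, 0,0,5,0,0,0,45, 0,0,0,0,0,0,45, 0,0,0,0,0,0,45, 0,0,0,0,0,0,45]' 
python3 look.py 622 -49.5 20 186.4
```

```text
time: 34.25
tool_pos: [0.6215, -0.0487, 0.0847]
tcp_rot: [-0.18, 3.134, -0.001]
wrist_force: [-0.3, 0.4, -1.6]
width: 0.568
grip_force: 41.3
t 34.25 pos [621.5 -48.7  84.7] shift now [-0.2 -0.8 64.7] after turn [-0.4 -0.8 64.7] turn deg [-0.04  0.16  0.17] w 48.5 grip 41.3
```

```bash

python3 -m inch '[-0.4,-0.8,8,0,0,0,45, 0,0,12,0,0,0,45, 0,0,12,0,0,0,45, 0,0,12,0,0,0,45, 0,0,8,0,0,0,45, 0,0,6,0,0,0,45, 0,0,3,0,0,0,45, 0,0,2,0,0,0,45]' 
python3 -m inch '[0,0,1.2,0,0,0,45, 0,0,0.5,0,0,0,45, 0,0,0,0,0,0,45, 0,0,0,0,0,0,45, 0,0,0,0,0,0,52, 0,0,0,0,0,0,58, 0,0,0,0,0,0,63, 0,0,0,0,0,0,63]' 
python3 -m inch '[0,0,-3,0,0,0,65, 0,0,-8,0,0,0,75, 0,0,-15,0,0,0,85, 0,0,-25,0,0,0,85, 0,0,-35,0,0,0,85, 0,0,-40,0,0,0,85, 0,0,-30,0,0,0,85, 0,0,-15,0,0,0,85]' >/dev/null
python3 - <<'E'
from look import *
delta(470.6,211.5,200,96.4)
snap("top","top9"); im=viewer.read_camera("wrist"); cv2.imwrite('pics/wrist9.png',cv2.resize(im[...,::-1],(480,360)))
E
```

```text
time: 35.05
tool_pos: [0.6208, -0.0493, 0.0198]
tcp_rot: [0.18, -3.136, -0.0]
wrist_force: [0.3, -0.2, -2.2]
width: 0.571
grip_force: 41.3
time: 35.85
tool_pos: [0.6209, -0.0494, 0.0182]
tcp_rot: [-0.18, 3.136, -0.0]
wrist_force: [0.2, -0.2, 0.2]
width: 0.733
grip_force: 0.0
t 36.65 pos [623.1 -49.6 195.1] shift now [121.6 276.9  -6.3] after turn [ 276.5 -122.5   -4.9] turn deg [ 0.26  0.42 90.17] w 84.9 grip 0.0
```

View pics/wrist9.png

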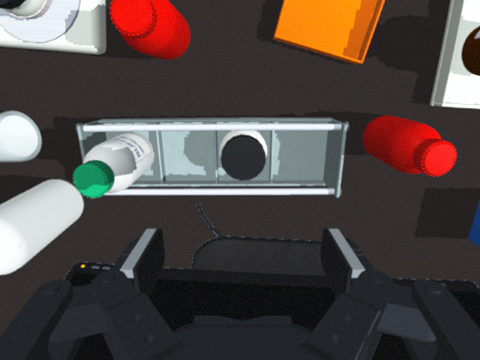

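The fresh jar stands centred in the emptied place, at (243,157) in the half-scale picture. Now I'll fetch the large bottle.

```bash

python3 -m inch '[0,0,0,0,0,8.5,85, 0,0,0,0,0,8.5,85, 0,0,0,0,0,8.5,85, 0,0,0,0,0,8.5,85, 0,0,0,0,0,8.5,85, 0,0,0,0,0,8.5,85, 0,0,0,0,0,8.5,85, 0,0,0,0,0,8.5,85]' >/dev/null
python3 -m inch '[0,0,0,0,0,8.5,85, 0,0,0,0,0,8.5,85, 0,0,0,0,0,5.1,85, 0,0,0,0,0,0,85, 15,-7,0,0,0,0,85, 35,-15,0,0,0,0,85, 40,-18,0,0,0,0,85, 45,-20,0,0,0,0,85]' >/dev/null
python3 -m inch '[45,-20,0,0,0,0,85, 40,-18,0,0,0,0,85, 30,-13,0,0,0,0,85, 18,-8,0,0,0,0,85, 8,-3,0,0,0,0,85, 0,0,0,0,0,0,85, 0,0,0,0,0,0,85, 0,0,0,0,0,0,85]' >/dev/null
python3 - <<'E'
from look import *
delta(470.6,211.5,68.8,96.4)
im=snap("wrist","wrist10"); print(proj("wrist",(.4706,.2115,.129)),proj("wrist",(.4623,.3013,.104)))
m=((im.max(2)<62)*255).astype(np.uint8); n,lab,st,ce=cv2.connectedComponentsWithStats(m)
for i in range(1,n):
    if 800<st[i,4]<5000: print(st[i],ce[i].round(1))
E
```

```text
t 39.15 pos [468.9 210.3 189.3] shift now [  1.    1.8 120.5] after turn [  1.    1.8 120.5] turn deg [-0.01  0.02  0.02] w 84.6 grip 0.0
[324.86563094 254.15469214] [328.07894473  93.8455183 ]
[ 294   65   68   66 3109] [329.   98.9]
```

```bash

python3 -m inch '[0.5,1,10,0,0,0,85, 0.5,0.8,20,0,0,0,85, 0,0,25,0,0,0,85, 0,0,25,0,0,0,85, 0,0,20,0,0,0,85, 0,0,11,0,0,0,85, 0,0,6,0,0,0,85, 0,0,3.5,0,0,0,85]' 
python3 -m inch '[0,0,0,0,0,0,85, 0,0,0,0,0,0,70, 0,0,0,0,0,0,60, 0,0,0,0,0,0,54, 0,0,0,0,0,0,50, 0,0,0,0,0,0,50, 0,0,0,0,0,0,50, 0,0,0,0,0,0,50]' 50
python3 look.py 631.4 -116.7 68 96.4
python3 -m inch '[0,0,-5,0,0,0,50, 0,0,-15,0,0,0,50, 0,0,-25,0,0,0,50, 0,0,-30,0,0,0,50, 0,0,-30,0,0,0,50, 0,0,-20,0,0,0,50, 0,0,-10,0,0,0,50, 0,0,0,0,0,0,50]' 
python3 look.py 631.4 -116.7 68 96.4
```

```text
time: 40.0
tool_pos: [0.4703, 0.2122, 0.0685]
tcp_rot: [-2.093, -2.343, 0.0]
wrist_force: [-0.1, -0.3, 0.1]
width: 0.999
grip_force: 0.0
time: 40.8
tool_pos: [0.4708, 0.2127, 0.07]
tcp_rot: [2.092, 2.343, 0.002]
wrist_force: [-1.4, 0.1, 6.2]
width: 0.668
grip_force: 53.2
t 40.8 pos [470.8 212.7  70. ] shift now [-345.4  122.4    2.1] after turn [-345.2  122.9    2. ] turn deg [ 0.09 -0.02  0.07] w 57.0 grip 53.2
time: 41.6
tool_pos: [0.4709, 0.2126, 0.2051]
tcp_rot: [2.092, 2.342, 0.004]
wrist_force: [-0.0, 0.7, -2.7]
width: 0.67
grip_force: 53.9
t 41.6 pos [470.9 212.6 205.1] shift now [-345.4  122.1  137.2] after turn [-345.2  122.8  137.1] turn deg [ 0.15 -0.04  0.07] w 57.2 grip 53.9
```

```bash

python3 -m inch '[-15,5,0,0,0,0,50, -35,12,0,0,0,0,50, -45,16,0,0,0,0,50, -45,16,0,0,0,0,50, -45,16,0,0,0,0,50, -45,16,0,0,0,0,50, -45,16,0,0,0,0,50, -35,13,0,0,0,0,50]' >/dev/null
python3 -m inch '[-22,8,0,0,0,0,50, -12,4,0,0,0,0,50, 0,0,15,0,0,0,50, 0,0,25,0,0,0,50, 0,0,15,0,0,0,50, 0,0,0,0,0,0,50, 0,0,0,0,0,0,50, 0,0,0,0,0,0,50]' 
python3 look.py 631.4 -115.7 69 96.4
```

```text
time: 43.2
tool_pos: [0.6309, -0.1152, 0.1501]
tcp_rot: [2.09, 2.343, 0.002]
wrist_force: [1.4, -0.2, -1.7]
width: 0.673
grip_force: 53.9
t 43.2 pos [ 630.9 -115.2  150.1] shift now [-0.5  0.3 81.1] after turn [-0.6  0.4 81.1] turn deg [0.11 0.03 0.12] w 57.4 grip 53.9
```

```bash

python3 -m inch '[-0.5,0.3,8,0,0,0,50, 0,0,14,0,0,0,50, 0,0,15,0,0,0,50, 0,0,12,0,0,0,50, 0,0,10,0,0,0,50, 0,0,8,0,0,0,50, 0,0,6,0,0,0,50, 0,0,4,0,0,0,50]' 
python3 -m inch '[0,0,2,0,0,0,50, 0,0,1,0,0,0,50, 0,0,0.7,0,0,0,50, 0,0,0,0,0,0,50, 0,0,0,0,0,0,50, 0,0,0,0,0,0,50, 0,0,0,0,0,0,50, 0,0,0,0,0,0,50]' 
python3 look.py 631.4 -115.7 69 96.4
```

```text
time: 44.0
tool_pos: [0.6304, -0.1162, 0.0712]
tcp_rot: [-2.092, -2.343, 0.0]
wrist_force: [0.3, -0.2, -1.9]
width: 0.669
grip_force: 53.9
time: 44.8
tool_pos: [0.6308, -0.1163, 0.0691]
tcp_rot: [2.092, 2.343, 0.001]
wrist_force: [-2.8, -0.2, 5.1]
width: 0.67
grip_force: 53.9
t 44.8 pos [ 630.8 -116.3   69.1] shift now [0.5 0.6 0.1] after turn [0.5 0.6 0.1] turn deg [0.04 0.02 0.07] w 57.2 grip 53.9
```

The bottle is seated, with about 7 N more wrist force. Releasing and fetching the small bottle.

```bash

python3 -m inch '[0,0,0,0,0,0,62, 0,0,0,0,0,0,72, 0,0,0,0,0,0,85, 0,0,0,0,0,0,85, 0,0,-10,0,0,0,85, 0,0,-30,0,0,0,85, 0,0,-40,0,0,0,85, 0,0,-45,0,0,0,85]' 
python3 -m inch '[15,-4,-10,0,0,0,85, 35,-10,0,0,0,0,85, 45,-13,0,0,0,0,85, 45,-13,0,0,0,0,85, 45,-13,0,0,0,0,85, 45,-13,0,0,0,0,85, 45,-13,0,0,0,0,85, 45,-13,0,0,0,0,85]' >/dev/null
python3 -m inch '[45,-13,0,0,0,0,85, 35,-9,0,0,0,0,85, 22,-5,0,0,0,0,85, 11,-2,0,0,0,0,85, 0,0,0,0,0,0,85, 0,0,0,0,0,0,85, 0,0,0,0,0,0,85, 0,0,0,0,0,0,85]'
python3 look.py 462.3 301.3 53.7 96.4
```

```text
time: 45.6
tool_pos: [0.6295, -0.116, 0.1936]
tcp_rot: [-2.091, -2.342, 0.002]
wrist_force: [0.2, -0.8, -0.2]
width: 0.996
grip_force: 0.0
time: 47.2
tool_pos: [0.462, 0.2993, 0.2031]
tcp_rot: [2.095, 2.341, -0.0]
wrist_force: [0.1, 0.0, 0.5]
width: 0.992
grip_force: 0.0
t 47.2 pos [462.  299.3 203.1] shift now [  2.    0.6 149.4] after turn [  2.    0.5 149.4] turn deg [-0.01  0.02 -0.03] w 84.7 grip 0.0
```

```bash

python3 -m inch '[1,0.3,10,0,0,0,85, 1,0.2,25,0,0,0,85, 0,0,30,0,0,0,85, 0,0,30,0,0,0,85, 0,0,25,0,0,0,85, 0,0,15,0,0,0,85, 0,0,9,0,0,0,85, 0,0,5,0,0,0,85]' 
python3 -m inch '[0,0,0,0,0,0,85, 0,0,0,0,0,0,60, 0,0,0,0,0,0,50, 0,0,0,0,0,0,44, 0,0,0,0,0,0,40, 0,0,0,0,0,0,40, 0,0,0,0,0,0,40, 0,0,0,0,0,0,40]' 40
python3 look.py 615.4 17.6 53 96.4
python3 -m inch '[0,0,-5,0,0,0,40, 0,0,-15,0,0,0,40, 0,0,-25,0,0,0,40, 0,0,-30,0,0,0,40, 0,0,-30,0,0,0,40, 0,0,-20,0,0,0,40, 0,0,-10,0,0,0,40, 0,0,0,0,0,0,40]' 
python3 look.py 615.4 17.6 53 96.4
```

```text
time: 48.0
tool_pos: [0.4618, 0.3022, 0.0535]
tcp_rot: [-2.093, -2.343, 0.001]
wrist_force: [0.2, 0.3, 0.4]
width: 0.993
grip_force: 0.0
time: 48.8
tool_pos: [0.4624, 0.303, 0.0554]
tcp_rot: [2.092, 2.343, 0.003]
wrist_force: [-1.6, -0.4, 6.8]
width: 0.552
grip_force: 41.0
t 48.8 pos [462.4 303.   55.4] shift now [-300.8  119.8    2.4] after turn [-300.7  120.2    2.4] turn deg [ 0.09 -0.05  0.07] w 47.2 grip 41.0
time: 49.6
tool_pos: [0.4628, 0.3031, 0.1914]
tcp_rot: [2.092, 2.342, 0.006]
wrist_force: [0.5, -0.6, -0.8]
width: 0.554
grip_force: 41.3
t 49.6 pos [462.8 303.1 191.4] shift now [-301.1  119.   138.4] after turn [-300.7  119.9  138.4] turn deg [ 0.2  -0.09  0.07] w 47.3 grip 41.3
```

```bash

python3 -m inch '[-15,6,0,0,0,0,40, -30,12,0,0,0,0,40, -40,16,0,0,0,0,40, -40,16,0,0,0,0,40, -40,16,0,0,0,0,40, -40,16,0,0,0,0,40, -40,16,0,0,0,0,40, -30,12,0,0,0,0,40]' >/dev/null
python3 -m inch '[-16,6,0,0,0,0,40, -8,3.5,0,0,0,0,40, 0,0,15,0,0,0,40, 0,0,25,0,0,0,40, 0,0,15,0,0,0,40, 0,0,0,0,0,0,40, 0,0,0,0,0,0,40, 0,0,0,0,0,0,40]' 
python3 look.py 615.4 19.3 54.4 96.4
```

```text
time: 51.2
tool_pos: [0.6149, 0.0194, 0.1353]
tcp_rot: [2.091, 2.343, 0.002]
wrist_force: [-0.2, 0.7, -1.2]
width: 0.551
grip_force: 41.4
t 51.2 pos [614.9  19.4 135.3] shift now [-0.2  0.4 80.9] after turn [-0.2  0.5 80.9] turn deg [0.1  0.01 0.12] w 47.0 grip 41.4
```

```bash

python3 -m inch '[0,0.4,8,0,0,0,40, 0,0,14,0,0,0,40, 0,0,15,0,0,0,40, 0,0,12,0,0,0,40, 0,0,10,0,0,0,40, 0,0,8,0,0,0,40, 0,0,6,0,0,0,40, 0,0,4,0,0,0,40]' 
python3 -m inch '[0,0,2,0,0,0,40, 0,0,1,0,0,0,40, 0,0,0.7,0,0,0,40, 0,0,0,0,0,0,40, 0,0,0,0,0,0,40, 0,0,0,0,0,0,40, 0,0,0,0,0,0,40, 0,0,0,0,0,0,40]' 
python3 look.py 615.4 19.3 54.4 96.4
```

```text
time: 52.0
tool_pos: [0.6144, 0.0188, 0.0565]
tcp_rot: [-2.092, -2.343, 0.001]
wrist_force: [-0.5, -0.3, -0.5]
width: 0.557
grip_force: 41.4
time: 52.8
tool_pos: [0.6149, 0.0188, 0.0545]
tcp_rot: [2.092, 2.343, 0.001]
wrist_force: [-3.1, -0.6, 6.2]
width: 0.553
grip_force: 41.8
t 52.8 pos [614.9  18.8  54.5] shift now [0.4 0.5 0.1] after turn [0.4 0.5 0.1] turn deg [0.05 0.01 0.07] w 47.2 grip 41.8
```

Seated. Now I'll release, back off and check everything.

```bash

python3 -m inch '[0,0,0,0,0,0,50, 0,0,0,0,0,0,65, 0,0,0,0,0,0,85, 0,0,0,0,0,0,85, 0,0,-10,0,0,0,85, 0,0,-30,0,0,0,85, 0,0,-40,0,0,0,85, 0,0,-45,0,0,0,85]' 
python3 -m inch '[10,-5,-20,0,0,0,85, 30,-15,0,0,0,0,85, 40,-20,0,0,0,0,85, 45,-22,0,0,0,0,85, 45,-22,0,0,0,0,85, 40,-20,0,0,0,0,85, 30,-15,0,0,0,0,85, 10,-5,0,0,0,0,85]' >/dev/null
python3 -m inch '[0,0,0,0,0,0,85, 0,0,0,0,0,0,85, 0,0,0,0,0,0,85, 0,0,0,0,0,0,85, 0,0,0,0,0,0,85, 0,0,0,0,0,0,85, 0,0,0,0,0,0,85, 0,0,0,0,0,0,85]' 
python3 - <<'E'
from look import *
s=snap("side","side11")[...,::-1]; t=snap("top","top11")[...,::-1]
cv2.imwrite('pics/final.png',np.hstack([cv2.resize(t[170:320,270:470],(400,300),interpolation=cv2.INTER_CUBIC),cv2.resize(s[150:420,180:500],(400,338))[:300]]))
g=t.max(2)
P=viewer.camera_params("top")
def cent(mask,x,y,r):
    m=np.zeros_like(mask); cv2.circle(m,(int(x),int(y)),r,255,-1); m&=mask
    cs,_=cv2.findContours(m,cv2.RETR_EXTERNAL,cv2.CHAIN_APPROX_NONE); c=max(cs,key=cv2.contourArea); (a,b),ax,_=cv2.fitEllipse(c); return a,b
dark=((g<62)*255).astype(np.uint8)
for nm,p,r in(("small",(.6136,.0172,.103),9),("fresh",(.6215,-.049,.048),14),("large",(.6282,-.1166,.128),11),("used",(.4736,-.2785,.083),14)):
    u=proj("top",p); c=cent(dark,*u,r); print(nm,(onz("top",*c,p[2],P)*1000).round(1)[:2],"expected",p[:2])
E
```

```text
time: 53.6
tool_pos: [0.6135, 0.0189, 0.179]
tcp_rot: [-2.091, -2.342, 0.003]
wrist_force: [-0.3, 0.3, -0.6]
width: 0.998
grip_force: 0.0
time: 55.2
tool_pos: [0.4634, 0.253, 0.1984]
tcp_rot: [-2.093, -2.343, 0.0]
wrist_force: [0.4, -0.2, -0.3]
width: 0.994
grip_force: 0.0
small [613.2  16.7] expected (0.6136, 0.0172)
fresh [619.8 -49.5] expected (0.6215, -0.049)
large [ 627.7 -117.6] expected (0.6282, -0.1166)
used [ 474.4 -277.1] expected (0.4736, -0.2785)
```

View pics/final.png

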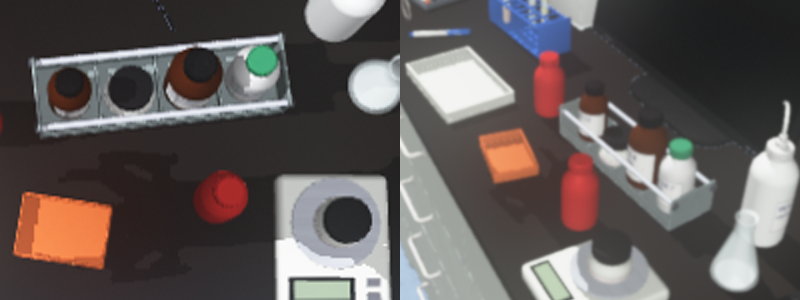

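The rack holds the small bottle, the fresh jar, the large bottle and the white bottle, all upright. The used jar sits mid-pan at (345,220) in the left-hand panel. Every measured position is within 2 mm of expected.

```bash
python3 -c "
from workcell import job
print(job.finish_job())"
```

```text
the job is handed in; nothing more can be done
None
```

The job is handed in at about 55 s: the used jar is mid-pan on the scale, the fresh jar is in its rack place, the two bottles are back where they stood, and the last pictures show everything upright; no verdict came back.

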